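Open the soap dispenser for refilling

TASK

The hand-soap dispenser is empty and I want to pour in a refill: pull its front cover, which has a lip on top, all the way down, then unscrew the blue cap of the reservoir behind it. I do not know which way this cap's thread runs, so try it one way and, if it will not budge, do not force it but try the other; once it has turned loose, lift it straight off. Finish still holding the cap in the gripper, the right way up and raised well clear of the reservoir (5 cm or more), with the cover left down and the mug, the roll of tape and the pack of wipes left where they are.

Things in the scene. Friction and masses are not known exactly. Their poses are not given: they have to be found in the camera images.
- dispenser: White soap dispenser on a steel stand, fixed to the worktop, 298 mm tall shut. Origin on the worktop under the axis of the reservoir's mouth; -x out of its front. The stand reaches from x = -106 to +100 mm, y = -63 to +63. Behind the reservoir (x = +42 to +97) a housing 104 mm wide rises to 232 mm. The milky reservoir is 72 x 90 mm, its shoulder 202 mm up.
- cover (a joint): Angle (rad) of the white front cover, a shell 114 mm wide, 176 tall, 94 deep that also roofs the cap: 0 shut, 1.66 all the way down on its stop, lying like a tray in front. Hinged along its bottom edge, 170 g, lightly braked: pulled 0.3 rad or more forward it sinks the rest of the way by itself in 1 to 2 s. Starts 0 to 0.06 rad ajar.
- pull_lip (a point): Centre of the grey pull lip standing on the cover's roof near its front edge: 50 mm wide (dispenser's y), 9 thick (x), 22 tall; with the cover shut its top is 11 mm above this point and the flat roof, 80 mm deep behind it, 10.5 mm below. Moves with the cover, 189 mm from the hinge. Pinch it, or put shut fingertips down behind it and pull forward.
- cover_hinge (a point): Middle of the cover's hinge axis (along the dispenser's y), 40 mm in front of the mouth's axis and 98 mm above the worktop.
- mouth (a point): Centre of the top of the reservoir's neck, 226 mm up, under the cap at the start. The short thread is right-hand (cap loosens anticlockwise from above) or left-hand (clockwise), differing from start to start, not visible with the cap on. Tightening meets a stop within 0.1 rad; loosening, the cap turns freely, can be lifted off from 0.85 rad on, best at 1.05, and stops at 1.25.
- cap_grip (a point): Centre of the grip bar on the blue screw cap (loose, about 80 g): bar 48 mm long (x), 12 wide (y), 23 tall, from the cap's flat disc (58 mm across) 12 mm below this point to 11 mm above it. The cap's lower edge is 31 mm below. z is the cap's axis. Screwed home, x is the dispenser's x and this point 243 mm up; a sprung seal drags at about 0.1 Nm and lifts the cap 2 mm as it loosens.
- mug: White mug, 80 mm across, 115 with its handle, 91 mm tall; origin at the centre of its underside. To be left alone.
- masking_tape: Roll of masking tape lying flat, 98 mm across, 25 mm tall; origin at the centre of its underside. To be left alone.
- wipes_pack: Pale blue soft pack of wipes, 113 x 194 x 64 mm, to the left; origin at the centre of its underside. To be left alone.

How it is judged:
By the outcome, as a careful person would: the job done as asked, in the order asked, and still so for the second after the job is handed in, while the arm keeps its last pose, push and grip.
It also fails if it takes over 54 s, if anything falls off the work surface, if the arm or the gripper's body presses on something with over 40 N, if the wrist force passes 120 N, or if a joint passes its speed limit or range.

ROBOT

A 6-joint arm with a two-finger parallel gripper is mounted at the origin on a cart in front of the work surface, level with it; the furniture and walls round the work are solid. World frame = base frame: x ahead of the robot, y to its left, z up, the work surface at z = 0. Lengths are in m, angles in rad, forces in N, time in s.
With the tool pointing down it reaches from about 0.225 to 0.875 m from the base axis. Payload 3.4 kg.
Tool frame: the origin (TCP) lies at the very end of the fingers, on their centre line; the grasp point (between the pads) lies 19 mm behind it; z points along the fingers, y is the line along which they close (so a half turn about z gives the same grasp; the last joint's range is limited). The gripper opens to 85 mm and grips with 20 to 120 N. Pads are 22 mm wide; open, the fingers measure 114 mm over their backs; the gripper's body (76 mm by 85 mm) begins 54 mm behind the grasp point. The pads swing forward as they close: fully open they stand 13 mm farther back than shut.
Start: joints at [-0.121, 0.276, 1.505, -0, 1.361, -0.121], TCP at [0.575, -0, 0.231] pointing down, gripper open.
Joint ranges: [-2.89, 2.89], [-0.75, 2.08], [0.22, 2.7], [-1.18, 4.32], [0.11, 2.71], [-2.7, 2.7]. Speed limits (rad/s): [2.57, 2.57, 3.14, 3.14, 3.14, 3.14].

INTERFACE

Orientations are given as a rotation vector (axis times angle).
In Python, from bench import r, capture, job gives the robot as it stands.
- The arm moves only by the tool move_arm, never from a script. Its argument "targets" is a list of rows, each an object of numbers: "x", "y", "z": the shift along the tool's x, y, z as a fraction of full scale; "wx", "wy", "wz": the turn, a rotation vector about the tool's x, y, z as a fraction of full scale; "grip": the gripper command: -1 is fully open, 1 is shut, values between are in proportion. A call has 1 to 8 rows; each row shifts and turns the commanded pose from where the row before left it, along the tool's axes as they then stand; what a row does not reach is not made up. Full scale, the value 1, is 0.08 m for a shift and 180 degrees for a turn. A row lasts 1/10 s, in which the tool goes at most 50 mm and 8.59 degrees, less where a joint would pass 70% of its speed; a pose out of reach is approached as far as the arm can. A call with a number of a shift or a turn outside -1 to 1 is refused whole. A call with a gripper value outside its range is refused whole. The fingers move at their own pace and stop on an object; "force" is the grip in N (left out, the last holds). Time passes only in rows, so rows that do not move let the fingers close. It gives the time, the measured TCP pose, the force, the opening and the grip force at its end, in the units of the state.
- r.read_state(): the state, without advancing time (a new reading comes with each control period).
- capture(name): name is "scene" or "side" or "wrist"; returns a dict with "pixels" (480x640x3 uint8, blue, green, red), "fovy" (degrees; the focal length in pixels is half the picture's height over the tangent of half this angle, whatever the lens; pixels are square), "cx", "cy" (the principal point, pixels), "cam_to_world" (4x4, takes a point from camera to world coordinates). Camera axes: x right, y down, z forward; pixel columns grow to the right and rows downward; lengths in m; the calibration is good to about 2 mm. A picture is of the moment at which its call begins. There is no depth.
- job.sign_off(): hands the job in; it is judged then, once.
The state is a dict: "time": time; "qpos": joint angles; "joint_velocities": joint speeds; "effort": joint torques, N m; "ee_pos": TCP position; "eef_rot": TCP orientation; "wrist_force": force on the tool from outside, world axes, zero at the start; "wrist_torque": the same for the moment, N m; "finger_gap": opening from 0.0 (shut) to 1.0 (fully open); "gripper_force": force on a finger pad.
Only numpy, scipy, OpenCV 4.12 (cv2) and the standard library are available. Lean on these libraries where they do the work, as an engineer would, in place of code of your own. Each camera call takes 0.05 s, during which the arm holds its last target. There are 200 camera calls.

## Working session

There is one attempt and no reset: what is moved stays moved. The work goes in short steps, Python scripts to look and compute and a tool call to move; the robot and the scene stay as the last step left them, time stands still between calls to the robot, and variables do not carry over. Pictures are saved under pics/ and viewed, at most 10 in all, crops included, and the job is handed in when it is done.

Besides the shell and the picture viewer there is one more tool, called after "Request:" as a command line: name --argument value ..., lists and objects as JSON in quotes. move_arm: Moves the arm, as the interface text tells. Shift numbers are shares of 0.08 m and turn numbers shares of 180 degrees, none past 1 either way. Its arguments: {"type":"object","properties":{"targets":{"type":"array"},"force":{"type":"number"}},"required":["targets"]}

```bash
mkdir -p pics; cat > h.py <<'E'
import numpy as np, cv2
from bench import r, capture, job
def cam(n):
    c=capture(n); return c
def ray(c,u,v):
    f=240/np.tan(np.radians(c["fovy"])/2); M=np.array(c["cam_to_world"])
    d=M[:3,:3]@np.array([(u-c["cx"])/f,(v-c["cy"])/f,1]); return M[:3,3],d/np.linalg.norm(d)
def onz(c,u,v,z):
    o,d=ray(c,u,v); return o+d*(z-o[2])/d[2]
def tri(a,b):
    (o1,d1),(o2,d2)=a,b
    A=np.stack([d1,-d2],1); s=np.linalg.lstsq(A,o2-o1,rcond=None)[0]
    p,q=o1+s[0]*d1,o2+s[1]*d2; return (p+q)/2,np.linalg.norm(p-q)
E
python3 - <<'E'
from h import *
ims=[]
import pickle
D={}
for n in("scene","side","wrist"):
    c=cam(n);D[n]=c;cv2.imwrite(f"pics/{n}0.png",c["pixels"]);print(n,c["fovy"],np.round(c["cam_to_world"],3).tolist())
pickle.dump(D,open("d0.pkl","wb"))
E
```

```text
scene 49.195612646343555 [[-0.915, -0.217, 0.341, 0.007], [-0.404, 0.495, -0.769, 0.947], [-0.002, -0.842, -0.54, 0.971], [0.0, 0.0, 0.0, 1.0]]
side 42.93746428159009 [[0.384, -0.506, 0.772, -0.745], [-0.923, -0.231, 0.308, -0.643], [0.022, -0.831, -0.556, 1.069], [0.0, 0.0, 0.0, 1.0]]
wrist 60.024870876231965 [[1.0, -0.0, -0.001, 0.575], [-0.001, -0.959, -0.284, 0.073], [-0.001, 0.284, -0.959, 0.373], [0.0, 0.0, 0.0, 1.0]]
```

View pics/scene0.png

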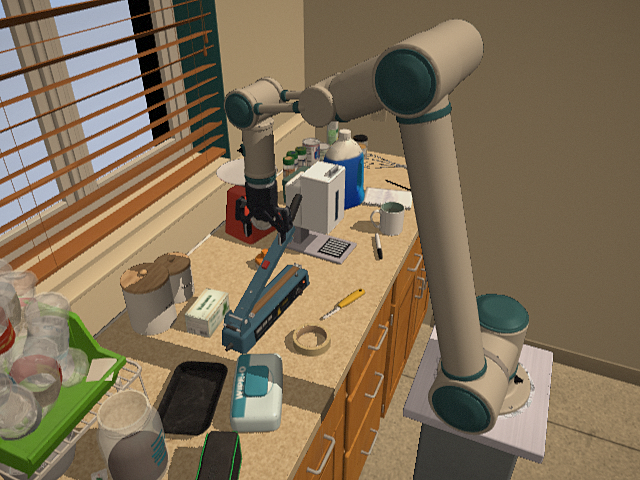

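View pics/side0.png

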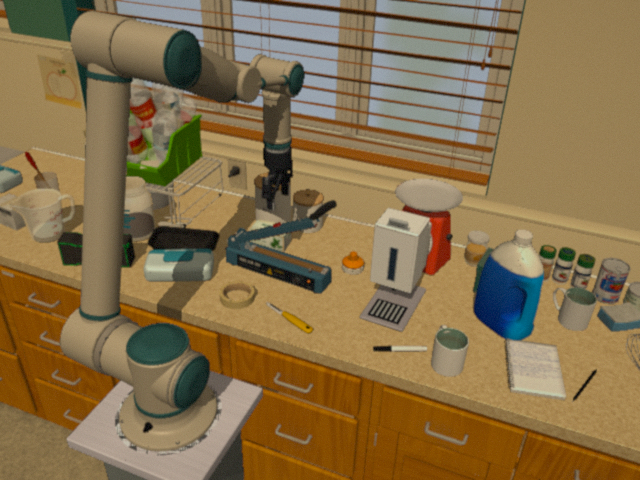

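The scene picture shows the dispenser at about (322,200) with its drip tray at (330,248). In the side picture it is at (400,250), with the tray at (393,306) and a pull lip near (395,218). I'll enlarge both.

```bash
python3 - <<'E'
from h import *
import pickle
D=pickle.load(open("d0.pkl","rb"))
a=D["side"]["pixels"][195:335,350:450]; b=D["scene"]["pixels"][145:285,270:370]
cv2.imwrite("pics/z0.png",np.hstack([cv2.resize(x,None,fx=4,fy=4,interpolation=cv2.INTER_CUBIC) for x in(a,b)]))
E
```

```text
(no output)
```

View pics/z0.png

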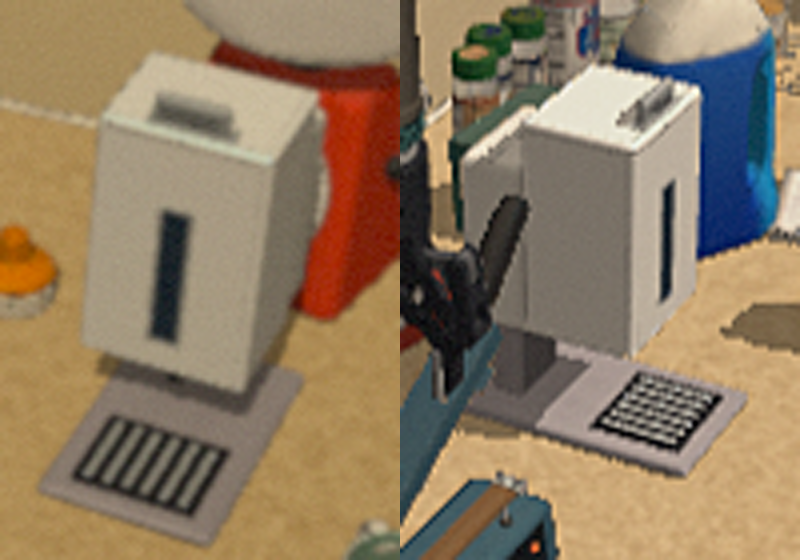

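The side half shows the lip's top edge from about (158,95) to (238,125), and roof corners at (105,120), (272,160), (322,95) and (150,55). The scene half shows the same roof corners at (635,150), (700,85), (595,65) and (527,120), with lip ends at about (620,120) and (674,80). Next I'll triangulate these.

```bash
python3 - <<'E'
from h import *
import pickle
D=pickle.load(open("d0.pkl","rb"));S,C=D["side"],D["scene"]
pa=dict(FL=((105,120),(635,150)),FR=((272,160),(700,85)),RR=((322,95),(595,65)),RL=((150,55),(527,120)),
 lipL=((158,95),(622,117)),lipR=((238,125),(674,80)),trayFL=((40,490),(685,472)),trayFR=((210,543),(745,395)),
 botFL=((85,345),(628,355)),botFR=((245,390),(692,290)))
P={}
for k,(a,b) in pa.items():
    p,e=tri(ray(S,350+a[0]/4,195+a[1]/4),ray(C,270+(b[0]-400)/4,145+b[1]/4));P[k]=p;print(k,p.round(4),round(e,4))
for a,b in(("FR","FL"),("RR","RL"),("lipR","lipL"),("trayFR","trayFL"),("RL","FL"),("RR","FR"),("botFR","botFL")):
    v=P[b]-P[a];print(a,b,np.linalg.norm(v[:2]).round(4),np.degrees(np.arctan2(v[1],v[0])).round(1))
E
```

```text
FL [ 0.5247 -0.2964  0.2696] 0.0005
FR [ 0.5171 -0.4057  0.2739] 0.0015
RR [ 0.6086 -0.4142  0.2709] 0.0011
RL [ 0.6116 -0.2995  0.2733] 0.0034
lipL [ 0.5468 -0.3226  0.281 ] 0.0023
lipR [ 0.5281 -0.3801  0.2867] 0.0025
trayFL [ 0.4763 -0.2879  0.002 ] 0.0009
trayFR [ 0.4712 -0.4078  0.0017] 0.0002
botFL [ 0.5283 -0.296   0.0917] 0.0021
botFR [ 0.5206 -0.4072  0.0922] 0.0023
FR FL 0.1096 86.0
RR RL 0.1148 88.5
lipR lipL 0.0604 71.9
trayFR trayFL 0.12 87.6
RL FL 0.0869 178.0
RR FR 0.0918 174.6
botFR botFL 0.1115 86.1
```

```bash
python3 - <<'E'
from h import *
from scipy.spatial.transform import Rotation as R
s=r.read_state();print(s);print(R.from_rotvec(s["eef_rot"]).as_matrix().round(3))
E
```

```text
{'time': 0.15, 'qpos': array([-1.20979233e-01,  2.76475347e-01,  1.50582296e+00,  1.26819591e-05,
        1.36073485e+00, -1.21005267e-01]), 'joint_velocities': array([ 1.51547370e-04, -1.10557148e-03, -3.82028514e-03, -4.39039282e-05,
       -1.68412339e-04, -5.98087795e-04]), 'effort': array([ 9.65923646e-04, -4.17143512e+01, -2.46032345e+01, -1.26433165e-04,
        7.58384820e-03, -3.43765259e-05]), 'ee_pos': array([5.74605746e-01, 5.90370739e-05, 2.30631549e-01]), 'eef_rot': array([-2.22060797e+00, -2.22065989e+00,  1.37934784e-03]), 'wrist_force': array([0.34959161, 0.22637626, 0.00149397]), 'wrist_torque': array([-0.03277543, -0.03366943, -0.0402701 ]), 'gripper_force': 0.0, 'finger_gap': 0.9981253706415874}
[[-0.     1.    -0.001]
 [ 1.     0.     0.   ]
 [ 0.    -0.001 -1.   ]]
```

Request:
move_arm --targets '[{"z": -0.5,"grip": 1},{"z": -0.5,"x": -0.25},{"z": -0.5,"x": -0.5},{"z": -0.3,"x": -0.5},{"x": -0.5},{"x": -0.5},{"x": -0.5},{"x": -0.5}]'

```text
$.targets[0]: bad value
```

Request:
move_arm --targets '[{"x": -0.5},{"x": -0.5},{"x": -0.25},{"x": 0},{"x": 0},{"x": 0}]'

```text
$.targets[0]: bad value
```

```bash
python3 - <<'E'
from h import *
import pickle
c=cam("wrist");pickle.dump(c,open("w1.pkl","wb"));cv2.imwrite("pics/w1.png",c["pixels"])
s=r.read_state();print(s["time"],s["ee_pos"],s["qpos"],s["finger_gap"])
E
```

```text
0.2 [5.74713492e-01 2.31261154e-05 2.30771377e-01] [-1.21007318e-01  2.76369565e-01  1.50562350e+00 -5.89447270e-06
  1.36068774e+00 -1.20958458e-01] 1.0016481333783478
```

View pics/w1.png

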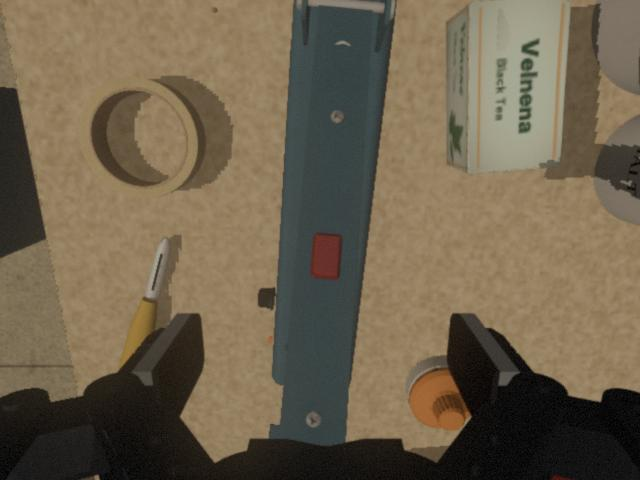

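The moves were refused, so the arm is still at its start pose; rows probably need every key. The wrist picture shows the tape at (145,135) and the stapler below the open fingers.

Request:
move_arm --targets '[{"x": 0,"y": 0,"z": -0.5,"wx": 0,"wy": 0,"wz": 0,"grip": 1},{"x": -0.25,"y": 0,"z": -0.5,"wx": 0,"wy": 0,"wz": 0,"grip": 1},{"x": -0.5,"y": 0,"z": -0.5,"wx": 0,"wy": 0,"wz": 0,"grip": 1},{"x": -0.5,"y": 0,"z": -0.3,"wx": 0,"wy": 0,"wz": 0,"grip": 1},{"x": -0.5,"y": 0,"z": 0,"wx": 0,"wy": 0,"wz": 0,"grip": 1},{"x": -0.5,"y": 0,"z": 0,"wx": 0,"wy": 0,"wz": 0,"grip": 1},{"x": -0.5,"y": 0,"z": 0,"wx": 0,"wy": 0,"wz": 0,"grip": 1},{"x": -0.5,"y": 0,"z": 0,"wx": 0,"wy": 0,"wz": 0,"grip": 1}]'

```text
time: 1.0
ee_pos: [0.5747, -0.2569, 0.3705]
eef_rot: [-2.221, -2.221, -0.0]
wrist_force: [1.5, -0.8, -0.5]
finger_gap: 0.005
gripper_force: 0.0
```

```bash
python3 - <<'E'
from h import *
import pickle
c=cam("wrist");pickle.dump(c,open("w1.pkl","wb"));cv2.imwrite("pics/w1.png",c["pixels"])
f=240/np.tan(np.radians(c["fovy"])/2);M=np.array(c["cam_to_world"])
for p in([.5375,-.3515,.29],[.5797,-.3535,.2765]):
    q=M[:3,:3].T@(np.array(p)-M[:3,3]);print(c["cx"]+f*q[0]/q[2],c["cy"]+f*q[1]/q[2])
E
```

```text
266.1307485787002 397.35889247781665
332.8634985256514 386.819507371413
```

View pics/w1.png

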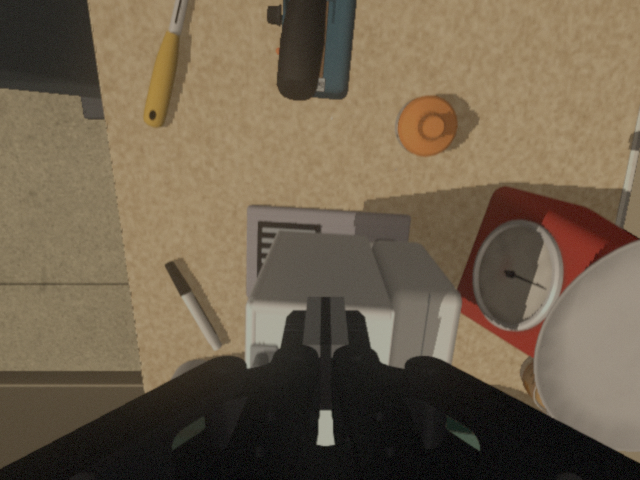

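The lip's near end shows at about (265,348), and the predicted lip column is 266, so the estimate holds. The shut fingers are at (325,330). I'll go over the roof and come down behind the lip.

Request:
move_arm --targets '[{"x": -0.6,"y": 0,"z": 0,"wx": 0,"wy": 0,"wz": 0,"grip": 1},{"x": -0.55,"y": 0,"z": 0,"wx": 0,"wy": 0,"wz": 0,"grip": 1},{"x": 0,"y": 0,"z": 0.4,"wx": 0,"wy": 0,"wz": 0,"grip": 1},{"x": 0,"y": 0,"z": 0.4,"wx": 0,"wy": 0,"wz": 0,"grip": 1},{"x": 0,"y": 0,"z": 0.25,"wx": 0,"wy": 0,"wz": 0,"grip": 1},{"x": 0,"y": 0,"z": 0,"wx": 0,"wy": 0,"wz": 0,"grip": 1}]'

```text
time: 1.65
ee_pos: [0.5734, -0.3463, 0.2825]
eef_rot: [-2.216, -2.215, 0.002]
wrist_force: [0.1, -0.5, -0.5]
finger_gap: 0.003
gripper_force: 0.0
```

Request:
move_arm --targets '[{"x": 0,"y": -0.15,"z": 0,"wx": 0,"wy": 0,"wz": 0,"grip": 1},{"x": 0,"y": -0.15,"z": 0,"wx": 0,"wy": 0,"wz": 0,"grip": 1},{"x": 0,"y": -0.2,"z": 0,"wx": 0,"wy": 0,"wz": 0,"grip": 1},{"x": 0,"y": -0.2,"z": 0.01,"wx": 0,"wy": 0,"wz": 0,"grip": 1},{"x": 0,"y": -0.2,"z": 0.02,"wx": 0,"wy": 0,"wz": 0,"grip": 1},{"x": 0,"y": -0.2,"z": 0.02,"wx": 0,"wy": 0,"wz": 0,"grip": 1},{"x": 0,"y": -0.15,"z": 0.02,"wx": 0,"wy": 0,"wz": 0,"grip": 1}]'

```text
time: 2.35
ee_pos: [0.4737, -0.3475, 0.2831]
eef_rot: [2.22, 2.219, -0.0]
wrist_force: [-0.1, 0.1, 0.6]
finger_gap: -0.001
gripper_force: 0.0
```

Request:
move_arm --targets '[{"x": 0,"y": 0,"z": -0.5,"wx": 0,"wy": 0,"wz": 0,"grip": 1},{"x": 0,"y": 0,"z": -0.5,"wx": 0,"wy": 0,"wz": 0,"grip": 1},{"x": 0.4,"y": 0.4,"z": -0.4,"wx": 0,"wy": 0,"wz": 0,"grip": 1},{"x": 0.5,"y": 0.5,"z": 0,"wx": 0,"wy": 0,"wz": 0,"grip": 1},{"x": 0.5,"y": 0.3,"z": 0,"wx": 0,"wy": 0,"wz": 0,"grip": 1},{"x": 0.5,"y": 0.2,"z": 0,"wx": 0,"wy": 0,"wz": 0,"grip": -1},{"x": 0.5,"y": 0,"z": 0,"wx": 0,"wy": 0,"wz": 0,"grip": -1},{"x": 0,"y": 0,"z": 0,"wx": 0,"wy": 0,"wz": 0,"grip": -1}]'

```text
time: 3.15
ee_pos: [0.5791, -0.1582, 0.3918]
eef_rot: [2.214, 2.228, 0.005]
wrist_force: [-0.6, -0.2, 0.6]
finger_gap: 0.505
gripper_force: 0.0
```

Request:
move_arm --targets '[{"x": 0,"y": 0,"z": 0,"wx": 0,"wy": 0,"wz": 0,"grip": -1},{"x": 0,"y": 0,"z": 0,"wx": 0,"wy": 0,"wz": 0,"grip": -1},{"x": 0,"y": 0,"z": 0,"wx": 0,"wy": 0,"wz": 0,"grip": -1},{"x": 0,"y": 0,"z": 0,"wx": 0,"wy": 0,"wz": 0,"grip": -1},{"x": 0,"y": 0,"z": 0,"wx": 0,"wy": 0,"wz": 0,"grip": -1},{"x": 0,"y": 0,"z": 0,"wx": 0,"wy": 0,"wz": 0,"grip": -1},{"x": 0,"y": 0,"z": 0,"wx": 0,"wy": 0,"wz": 0,"grip": -1},{"x": 0,"y": 0,"z": 0,"wx": 0,"wy": 0,"wz": 0,"grip": -1}]'

```text
time: 3.95
ee_pos: [0.5792, -0.1632, 0.3899]
eef_rot: [-2.222, -2.221, -0.0]
wrist_force: [-0.4, -0.3, 0.3]
finger_gap: 1.002
gripper_force: 0.0
```

```bash
python3 - <<'E'
from h import *
import pickle
D={n:cam(n) for n in("side","wrist","scene")};pickle.dump(D,open("d2.pkl","wb"))
a=D["side"]["pixels"][180:360,330:480];w=D["wrist"]["pixels"];b=D["scene"]["pixels"][145:285,270:370]
im=np.hstack([cv2.resize(a,(300,360),interpolation=cv2.INTER_CUBIC),cv2.resize(w,(480,360),interpolation=cv2.INTER_AREA)])
cv2.imwrite("pics/m2.png",im);print(r.read_state()["ee_pos"],r.read_state()["time"])
E
```

```text
[ 0.57927026 -0.16309866  0.38993213] 4.1
```

View pics/m2.png

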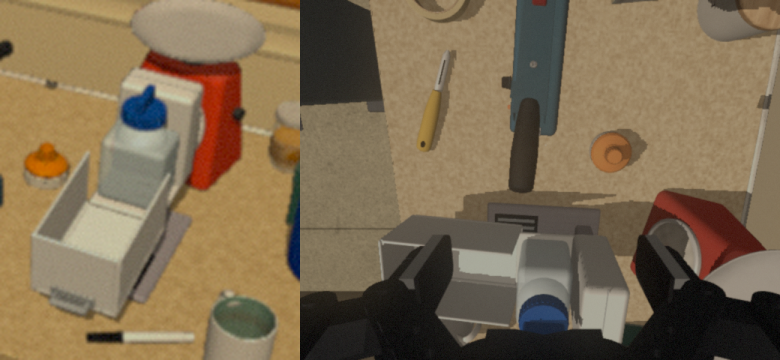

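The cover is fully down, lying like a tray in the side half. The blue cap is at about (145,110) there and at about (545,315) in the wrist half. I'll measure it by blue masks, and check how high the scale behind it stands.

```bash
python3 - <<'E'
from h import *
import pickle
D=pickle.load(open("d2.pkl","rb"));R={}
roi=dict(side=(375,215,425,250),scene=(270,140,345,240),wrist=(280,370,380,460))
for n,(x0,y0,x1,y1) in roi.items():
    im=D[n]["pixels"];h=cv2.cvtColor(im,cv2.COLOR_BGR2HSV)
    m=cv2.inRange(h,(100,140,40),(125,255,255));k=np.zeros_like(m);k[y0:y1,x0:x1]=m[y0:y1,x0:x1]
    N,L,st,ce=cv2.connectedComponentsWithStats(k);i=1+np.argmax(st[1:,4]);print(n,st[i],ce[i]);R[n]=ce[i]
    ys,xs=np.where(L==i);R[n+"top"]=(xs[ys==ys.min()].mean(),ys.min())
    print(R[n+"top"])
S,C,W=D["side"],D["scene"],D["wrist"]
print(tri(ray(S,*R["side"]),ray(C,*R["scene"])),tri(ray(S,*R["side"]),ray(W,*R["wrist"])))
print("top",tri(ray(S,*R["sidetop"]),ray(C,*R["scenetop"])))
print("bowl",tri(ray(S,430,195),ray(C,248,172)), onz(S,396,195,.2),onz(S,462,195,.2))
a=S["pixels"][180:300,350:480];b=C["pixels"][140:260,250:380]
cv2.imwrite("pics/z3.png",np.hstack([cv2.resize(x,(390,360),interpolation=cv2.INTER_CUBIC) for x in(a,b)]))
E
```

```text
side [391 223  22  22 310] [401.78064516 235.26451613]
(np.float64(404.5), np.int64(223))
scene [311 157  34  54 973] [330.69681398 179.22713258]
(np.float64(325.0), np.int64(157))
wrist [292 407  63  33 938] [321.01279318 419.85394456]
(np.float64(325.0), np.int64(407))
(array([ 0.54455994, -0.35996678,  0.24536895]), np.float64(0.0021745185114656934)) (array([ 0.57670152, -0.35048859,  0.22126899]), np.float64(0.005272291067047202))
top (array([ 0.55760083, -0.36569097,  0.29545714]), np.float64(0.03858389253738496))
bowl (array([ 0.83779253, -0.36373081,  0.21259257]), np.float64(0.0035209083688363093)) [ 0.82184882 -0.26717809  0.2       ] [ 0.90536717 -0.44675254  0.2       ]
```

View pics/z3.png

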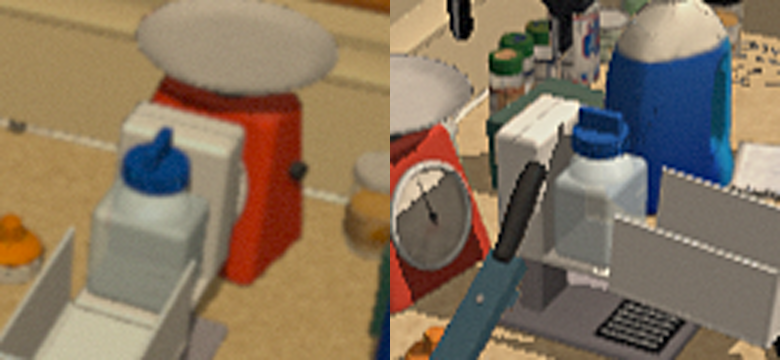

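The side half shows the cap's bar almost end-on, its top near (163,137). The scene half shows the bar from (580,112) to (627,130). The scale bowl is at about 0.21 m, so it's out of the way. I'll go above the cap, turn the fingers across the bar and look again.

Request:
move_arm --targets '[{"x": -0.5,"y": 0,"z": 0,"wx": 0,"wy": 0,"wz": 0,"grip": -1},{"x": -0.5,"y": 0,"z": 0,"wx": 0,"wy": 0,"wz": 0,"grip": -1},{"x": -0.5,"y": 0,"z": 0,"wx": 0,"wy": 0,"wz": 0,"grip": -1},{"x": -0.5,"y": 0,"z": 0,"wx": 0,"wy": 0,"wz": 0,"grip": -1},{"x": -0.37,"y": 0,"z": 0,"wx": 0,"wy": 0,"wz": 0,"grip": -1},{"x": 0,"y": 0,"z": 0,"wx": 0,"wy": 0,"wz": 0.047,"grip": -1},{"x": 0,"y": 0,"z": 0,"wx": 0,"wy": 0,"wz": 0.047,"grip": -1},{"x": 0,"y": 0,"z": 0,"wx": 0,"wy": 0,"wz": 0.047,"grip": -1}]'

```text
time: 4.9
ee_pos: [0.5792, -0.3533, 0.3896]
eef_rot: [-2.66, -1.67, 0.0]
wrist_force: [-0.1, 0.1, -0.4]
finger_gap: 0.999
gripper_force: 0.0
```

Request:
move_arm --targets '[{"x": 0,"y": 0,"z": 0,"wx": 0,"wy": 0,"wz": 0.047,"grip": -1},{"x": 0,"y": 0,"z": 0,"wx": 0,"wy": 0,"wz": 0.047,"grip": -1},{"x": 0,"y": 0,"z": 0,"wx": 0,"wy": 0,"wz": 0.047,"grip": -1},{"x": 0,"y": 0,"z": 0,"wx": 0,"wy": 0,"wz": 0.047,"grip": -1},{"x": 0,"y": 0,"z": 0,"wx": 0,"wy": 0,"wz": 0.047,"grip": -1},{"x": 0,"y": 0,"z": 0,"wx": 0,"wy": 0,"wz": 0.047,"grip": -1},{"x": 0,"y": 0,"z": 0,"wx": 0,"wy": 0,"wz": 0.047,"grip": -1},{"x": 0,"y": 0,"z": 0,"wx": 0,"wy": 0,"wz": 0.047,"grip": -1}]'

```text
time: 5.7
ee_pos: [0.5793, -0.3527, 0.3899]
eef_rot: [-3.14, 0.093, -0.0]
wrist_force: [0.4, 0.6, -0.2]
finger_gap: 0.998
gripper_force: 0.0
```

Request:
move_arm --targets '[{"x": 0,"y": 0,"z": 0.4,"wx": 0,"wy": 0,"wz": 0,"grip": -1},{"x": 0,"y": 0,"z": 0.4,"wx": 0,"wy": 0,"wz": 0,"grip": -1},{"x": 0,"y": 0,"z": 0,"wx": 0,"wy": 0,"wz": 0,"grip": -1},{"x": 0,"y": 0,"z": 0,"wx": 0,"wy": 0,"wz": 0,"grip": -1}]'

```text
time: 6.1
ee_pos: [0.5793, -0.3527, 0.3261]
eef_rot: [-3.14, 0.084, 0.001]
wrist_force: [0.8, 1.0, 1.2]
finger_gap: 1.001
gripper_force: 0.0
```

```bash
python3 - <<'E'
from h import *
import pickle
from scipy.spatial.transform import Rotation as R
c=cam("wrist");pickle.dump(c,open("w4.pkl","wb"));cv2.imwrite("pics/w4.png",c["pixels"])
s=r.read_state();print(s["time"],s["ee_pos"],s["qpos"]);print(R.from_rotvec(s["eef_rot"]).as_matrix().round(3))
E
```

```text
6.15 [ 0.57989229 -0.35314581  0.32756497] [-6.49441130e-01  4.07754300e-01  1.07422291e+00  8.76422140e-05
  1.65715633e+00  9.74708666e-01]
[[ 0.999 -0.053  0.002]
 [-0.053 -0.999 -0.001]
 [ 0.002  0.001 -1.   ]]
```

View pics/w4.png

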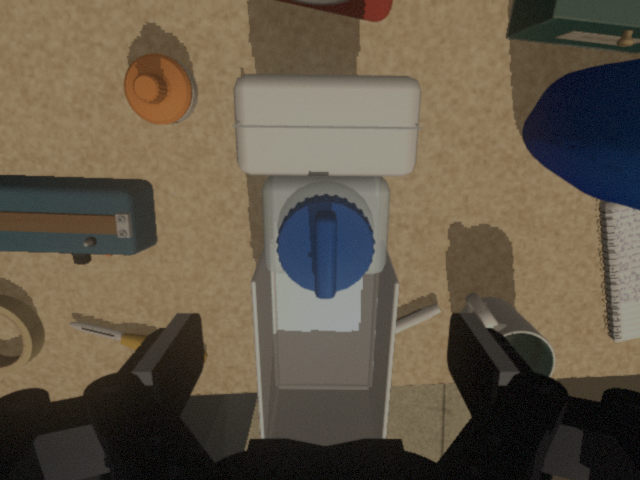

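The bar runs from about (324,205) to (327,297), nearly in line with the fingers. The disc is centred at about (326,244).

```bash
python3 - <<'E'
from h import *
import pickle
c=pickle.load(open("w4.pkl","rb"));D=pickle.load(open("d2.pkl","rb"))
im=c["pixels"];h=cv2.cvtColor(im,cv2.COLOR_BGR2HSV)
m=cv2.inRange(h,(100,120,30),(125,255,255));m[:,:260]=0;m[:,400:]=0
L=max(cv2.findContours(m,0,2)[0],key=cv2.contourArea);print(cv2.fitEllipse(L),cv2.boundingRect(L))
b=cv2.inRange(h,(100,120,120),(125,255,255))&m
# bar top ends measured in the picture
P=[(onz(c,u,v,.254)) for u,v in((324,213),(327,293))]
print(P,np.degrees(np.arctan2(*(P[0]-P[1])[[1,0]])),np.linalg.norm(P[0]-P[1]))
for z in(.231,.227):print(z,onz(c,*cv2.fitEllipse(L)[0],z))
print("bar h",tri(ray(c,325.5,253),ray(D["side"],404,226)),tri(ray(c,325.5,253),ray(D["scene"],321,179)))
for t in(140,110,90):
    b=cv2.inRange(im[:,:,0],t,255)&m;l=max(cv2.findContours(b,0,2)[0],key=cv2.contourArea,default=None)
    if l is not None:print(t,cv2.minAreaRect(l))
E
```

```text
((328.25543212890625, 248.88040161132812), (81.18736267089844, 92.67749786376953), 90.65715789794922) (279, 203, 94, 95)
[array([ 0.6045621 , -0.35317137,  0.254     ]), array([ 0.55899454, -0.35235444,  0.254     ])] -1.0270790188022636 0.04557488330264092
0.231 [ 0.57754142 -0.35419117  0.231     ]
0.227 [ 0.5762992 -0.3541573  0.227    ]
bar h (array([ 0.58120847, -0.35356181,  0.2496688 ]), np.float64(0.0017406643152734257)) (array([ 0.57670512, -0.35376784,  0.24279977]), np.float64(0.004695062496206318))
110 ((345.04388427734375, 283.0950927734375), (7.054146766662598, 19.55605125427246), 65.224853515625)
90 ((352.9538879394531, 245.0773162841797), (86.14238739013672, 38.25221633911133), 87.1375961303711)
```

Request:
move_arm --targets '[{"x": 0,"y": 0,"z": 0.2,"wx": 0,"wy": 0,"wz": 0,"grip": 0.1},{"x": 0,"y": 0,"z": 0.2,"wx": 0,"wy": 0,"wz": 0,"grip": 0.1},{"x": 0,"y": 0,"z": 0.2,"wx": 0,"wy": 0,"wz": 0,"grip": 0.1},{"x": 0,"y": 0,"z": 0.2,"wx": 0,"wy": 0,"wz": 0,"grip": 0.1},{"x": 0,"y": 0,"z": 0.2,"wx": 0,"wy": 0,"wz": 0,"grip": 0.1},{"x": 0,"y": 0,"z": 0.1,"wx": 0,"wy": 0,"wz": 0,"grip": 0.1},{"x": 0,"y": 0,"z": 0,"wx": 0,"wy": 0,"wz": 0,"grip": 0.1}]'

```text
time: 6.85
ee_pos: [0.5796, -0.353, 0.2384]
eef_rot: [3.14, -0.084, 0.001]
wrist_force: [0.2, 0.1, -0.2]
finger_gap: 0.451
gripper_force: 0.0
```

Request:
move_arm --targets '[{"x": 0,"y": 0,"z": 0,"wx": 0,"wy": 0,"wz": 0,"grip": 1},{"x": 0,"y": 0,"z": 0,"wx": 0,"wy": 0,"wz": 0,"grip": 1},{"x": 0,"y": 0,"z": 0,"wx": 0,"wy": 0,"wz": 0,"grip": 1},{"x": 0,"y": 0,"z": 0,"wx": 0,"wy": 0,"wz": 0,"grip": 1},{"x": 0,"y": 0,"z": 0,"wx": 0,"wy": 0,"wz": 0,"grip": 1},{"x": 0,"y": 0,"z": 0,"wx": 0,"wy": 0,"wz": 0,"grip": 1}]' --force 40

```text
time: 7.45
ee_pos: [0.5799, -0.3532, 0.2388]
eef_rot: [3.139, -0.084, 0.003]
wrist_force: [1.5, -1.7, 3.1]
finger_gap: 0.128
gripper_force: 43.9
```

```bash
python3 -c "
from h import *
s=r.read_state();print(s['ee_pos'],s['eef_rot'],s['wrist_force'],s['wrist_torque'],s['qpos'][5])"
```

```text
[ 0.57990549 -0.35316324  0.23880372] [ 3.13912466 -0.08384096  0.00344197] [ 1.51921746 -1.67532771  3.06309301] [-0.08701554 -0.24002336  0.0734163 ] 0.9746773890803226
```

The cap is gripped. I'll first try it anticlockwise, gently.

Request:
move_arm --targets '[{"x": 0,"y": 0,"z": 0,"wx": 0,"wy": 0,"wz": -0.01,"grip": 1},{"x": 0,"y": 0,"z": 0,"wx": 0,"wy": 0,"wz": -0.01,"grip": 1},{"x": 0,"y": 0,"z": 0,"wx": 0,"wy": 0,"wz": -0.01,"grip": 1},{"x": 0,"y": 0,"z": 0,"wx": 0,"wy": 0,"wz": 0,"grip": 1}]'

```text
time: 7.85
ee_pos: [0.5795, -0.3529, 0.2385]
eef_rot: [3.14, 0.064, 0.002]
wrist_force: [0.2, -0.5, 4.4]
finger_gap: 0.125
gripper_force: 44.1
```

```bash
python3 -c "
from h import *
s=r.read_state();print(s['ee_pos'],s['eef_rot'],s['wrist_force'],s['wrist_torque'],s['qpos'][5])"
```

```text
[ 0.57951544 -0.35294798  0.23845812] [3.14016981e+00 6.41092487e-02 1.54656215e-03] [ 0.19457969 -0.51062082  4.42383389] [-0.06028448 -0.129123   -0.01565656] 0.8804659807492887
```

Request:
move_arm --targets '[{"x": 0,"y": 0,"z": 0,"wx": 0,"wy": 0,"wz": -0.01,"grip": 1},{"x": 0,"y": 0,"z": 0,"wx": 0,"wy": 0,"wz": -0.01,"grip": 1},{"x": 0,"y": 0,"z": 0,"wx": 0,"wy": 0,"wz": 0,"grip": 1}]'

```text
time: 8.15
ee_pos: [0.5794, -0.3529, 0.2383]
eef_rot: [3.137, 0.162, 0.001]
wrist_force: [0.3, -0.7, 4.5]
finger_gap: 0.127
gripper_force: 44.1
```

```bash
python3 -c "
from h import *
s=r.read_state();print(s['ee_pos'],s['eef_rot'],s['wrist_force'],s['wrist_torque'],s['qpos'][5])"
```

```text
[ 0.57936001 -0.35287371  0.23833591] [3.13689248e+00 1.61749562e-01 9.32769613e-04] [ 0.34220789 -0.66835062  4.48841264] [-0.03048662 -0.07958652  0.08163206] 0.8182260362561669
```

Request:
move_arm --targets '[{"x": 0,"y": 0,"z": -0.002,"wx": 0,"wy": 0,"wz": -0.015,"grip": 1},{"x": 0,"y": 0,"z": -0.002,"wx": 0,"wy": 0,"wz": -0.015,"grip": 1},{"x": 0,"y": 0,"z": 0,"wx": 0,"wy": 0,"wz": 0,"grip": 1}]'

```text
time: 8.45
ee_pos: [0.5792, -0.3528, 0.2384]
eef_rot: [3.126, 0.309, 0.0]
wrist_force: [0.6, -0.2, 4.7]
finger_gap: 0.123
gripper_force: 44.1
```

```bash
python3 - <<'E'
from h import *
s=r.read_state();print(s['ee_pos'],s['wrist_force'],s['wrist_torque'],s['qpos'][5])
c=cam("wrist");cv2.imwrite("pics/w5.png",np.ascontiguousarray(c["pixels"][180:480,160:480]))
E
```

```text
[ 0.57920927 -0.3528343   0.23844617] [ 0.55054329 -0.23772025  4.66162941] [-0.07912254 -0.05895329  0.01193514] 0.7243857344528702
```

View pics/w5.png

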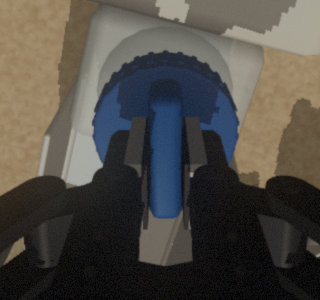

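The cap has turned with the gripper: the bar is in line with the fingers, the reservoir appears rotated, and the torque is small. So anticlockwise loosens it, and I'll carry on to about 1.05 rad.

Request:
move_arm --targets '[{"x": 0,"y": 0,"z": -0.002,"wx": 0,"wy": 0,"wz": -0.032,"grip": 1},{"x": 0,"y": 0,"z": -0.002,"wx": 0,"wy": 0,"wz": -0.032,"grip": 1},{"x": 0,"y": 0,"z": -0.002,"wx": 0,"wy": 0,"wz": -0.032,"grip": 1},{"x": 0,"y": 0,"z": -0.002,"wx": 0,"wy": 0,"wz": -0.032,"grip": 1},{"x": 0,"y": 0,"z": -0.002,"wx": 0,"wy": 0,"wz": -0.032,"grip": 1},{"x": 0,"y": 0,"z": -0.002,"wx": 0,"wy": 0,"wz": -0.032,"grip": 1},{"x": 0,"y": 0,"z": -0.002,"wx": 0,"wy": 0,"wz": -0.032,"grip": 1},{"x": 0,"y": 0,"z": -0.002,"wx": 0,"wy": 0,"wz": -0.03,"grip": 1}]'

```text
time: 9.3
ee_pos: [0.5791, -0.3527, 0.2393]
eef_rot: [-2.758, -1.503, 0.0]
wrist_force: [-0.2, -1.1, 3.8]
finger_gap: 0.124
gripper_force: 43.9
```

Request:
move_arm --targets '[{"x": 0,"y": 0,"z": 0,"wx": 0,"wy": 0,"wz": 0,"grip": 1},{"x": 0,"y": 0,"z": -0.03,"wx": 0,"wy": 0,"wz": 0,"grip": 1},{"x": 0,"y": 0,"z": -0.03,"wx": 0,"wy": 0,"wz": 0,"grip": 1},{"x": 0,"y": 0,"z": -0.03,"wx": 0,"wy": 0,"wz": 0,"grip": 1}]'

```text
time: 9.7
ee_pos: [0.5787, -0.3523, 0.2458]
eef_rot: [-2.759, -1.498, 0.002]
wrist_force: [0.8, -1.1, -0.5]
finger_gap: 0.125
gripper_force: 43.4
```

```bash
python3 -c "
from h import *
s=r.read_state();print(s['ee_pos'],s['eef_rot'],s['wrist_force'],s['wrist_torque'],s['qpos'][5])"
```

```text
[ 0.57871619 -0.35232649  0.24584097] [-2.75891206e+00 -1.49799301e+00  1.59956820e-03] [ 0.80993405 -1.07208101 -0.53010561] [ 0.02187075 -0.02754739 -0.01280483] -0.07353025198196948
```

Request:
move_arm --targets '[{"x": 0,"y": 0,"z": -0.1,"wx": 0,"wy": 0,"wz": 0,"grip": 1},{"x": 0,"y": 0,"z": -0.15,"wx": 0,"wy": 0,"wz": 0,"grip": 1},{"x": 0,"y": 0,"z": -0.2,"wx": 0,"wy": 0,"wz": 0,"grip": 1},{"x": 0,"y": 0,"z": -0.25,"wx": 0,"wy": 0,"wz": 0,"grip": 1},{"x": 0,"y": 0,"z": -0.25,"wx": 0,"wy": 0,"wz": 0,"grip": 1},{"x": 0,"y": 0,"z": -0.25,"wx": 0,"wy": 0,"wz": 0,"grip": 1},{"x": 0,"y": 0,"z": -0.15,"wx": 0,"wy": 0,"wz": 0,"grip": 1},{"x": 0,"y": 0,"z": 0,"wx": 0,"wy": 0,"wz": 0,"grip": 1}]'

```text
time: 10.5
ee_pos: [0.5799, -0.3532, 0.3576]
eef_rot: [2.756, 1.498, 0.003]
wrist_force: [-0.3, 0.3, -0.1]
finger_gap: 0.129
gripper_force: 43.4
```

```bash
python3 - <<'E'
from h import *
s=r.read_state();print(s['ee_pos'],s['wrist_force'],s['finger_gap'],s['gripper_force'])
a=cam("side")["pixels"][150:380,330:490];b=cam("wrist")["pixels"]
cv2.imwrite("pics/f.png",np.hstack([cv2.resize(a,(320,460)),cv2.resize(b,(480,460))]))
E
```

```text
[ 0.57988414 -0.35319455  0.35756368] [-0.34591092  0.31333925 -0.13506413] 0.12909270280603646 43.40189337730408
```

View pics/f.png

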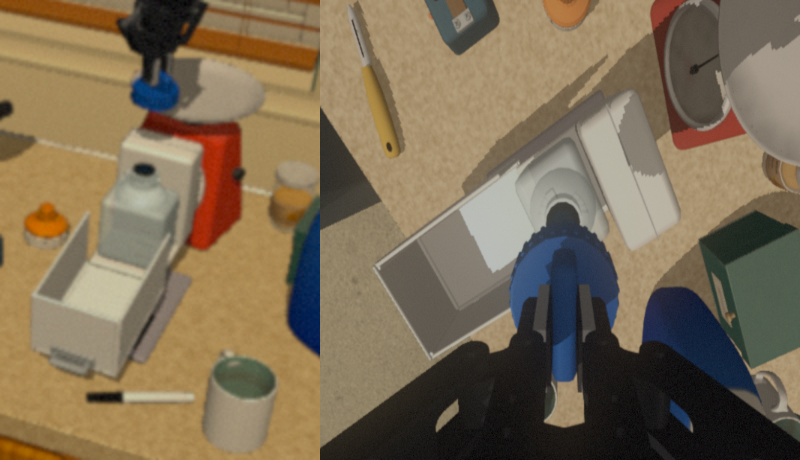

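The cap is held upright about 12 cm up, at (155,92) in the side half. The open mouth shows at (145,172), the cover is down, and the mug is where it was.

```bash
python3 -c "
from h import *
print(job.sign_off())"
```

```text
the job is handed in; nothing more can be done
None
```

The job is handed in: the cover is all the way down, the cap unscrewed anticlockwise on the first try, and it is held upright about 12 cm above the reservoir; the arm never touched the mug, tape or wipes.

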